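# Reload the studio lamp's battery box

## Robot

A 6-joint arm with a two-finger parallel gripper is mounted at the origin on the work surface. World frame = base frame: x ahead of the robot, y to its left, z up, the work surface at z = 0. Lengths are in mm, angles in rad, forces in N, time in s.
With the tool pointing down it reaches from about 350 to 875 mm from the base axis. Payload 4.2 kg.
Tool frame: the origin (TCP) lies midway between the tips of the shut fingers; the grasp point (between the pads) lies 19 mm behind it (arm.tcp_to_grasp is the distance from the TCP to the grasp point, in mm); z points along the fingers, y is the line along which they close (so a half turn about z gives the same grasp; the last joint's range is limited). The gripper opens to 85 mm and grips with 20 to 120 N. Pads are 22 mm wide; open, the fingers measure 114 mm over their backs; the gripper's body (76 mm by 85 mm) begins 54 mm behind the grasp point. The pads swing forward as they close: fully open they stand 13 mm farther back than shut.
Start: joints at [-0.843, 0.385, 0.008, 0, -1.194, -0.259], TCP at [282.396, -557.541, 231.312] pointing down, gripper open.
Joint ranges: [-3.14, 3.14], [-1.21, 2.06], [-1.07, 1.41], [-3.16, 2.05], [-2.99, -0.16], [-3.1, 3.1]. Speed limits (rad/s): [2.79, 2.79, 3.14, 3.14, 3.14, 3.14].

## Interface

Orientations are given as a unit quaternion [x, y, z, w].
In Python, from bench import arm, get_image gives the robot as it stands.
- The arm moves only by the tool drive_tool, never from a script. Its argument "deltas" is a list of rows, each a list of 2 entries, a list of its own where there are three numbers: the shift along the tool's x, y, z in cm, then the turn, a rotation vector about the tool's x, y, z in degrees. In form: [[[x, y, z], [ax, ay, az]], ...]. A call has 1 to 12 rows; each row shifts and turns the commanded pose from where the row before left it, along the tool's axes as they then stand; what a row does not reach is not made up. A row lasts 1/10 s, in which the tool goes at most 50 mm and 8.59 degrees, less where a joint would pass 70% of its speed; a pose out of reach is approached as far as the arm can. A call with a gripper value outside its range is refused whole. "claw" is the finger opening in cm, from 0 to 8.54, set as the call begins (left out, the last holds). The fingers move at their own pace and stop on an object; the grip force is fixed at half the most. Time passes only in rows, so rows that do not move let the fingers close. It gives the time, the measured TCP pose, the force, the opening and the grip force at its end, in the units of the state.
- arm.read_state(): the state, without advancing time (a new reading comes with each control period).
- get_image(name): name is "side" or "top" or "wrist"; returns a dict with "img" (480x640x3 uint8, red, green, blue), "fx", "fy", "cx", "cy" (pixels), "D" ([k1, k2, p1, p2, k3] as OpenCV has them; the pictures are not rectified), "eye" and "orientation" of the camera in the world; the wrist camera has in their place "mount" (4x4, takes a point from camera to tool coordinates, whose origin is the TCP and whose axes are the flange's). Camera axes: x right, y down, z forward; pixel columns grow to the right and rows downward; lengths in mm; the calibration is good to about 2 mm. A picture is of the moment at which its call begins: read the wrist's pose just before it. There is no depth.
- arm.job_done(): hands the job in; it is judged then, once.
The state is a dict: "clock": time; "joints": joint angles; "joint_vel": joint speeds; "joint_efforts": joint torques, N m; "position": TCP position; "ee_rot": TCP orientation; "contact_force": force on the tool from outside, world axes, zero at the start; "wrist_torque": the same for the moment, N m; "gripper_width": finger opening in mm; "grasp_force": force on a finger pad.
Only numpy, scipy, OpenCV 4.12 (cv2) and the standard library are available. Lean on these libraries where they do the work, as an engineer would, in place of code of your own. Each camera call takes 0.05 s, during which the arm holds its last target. There are 200 camera calls.

## Task

Lift the loose cover plate off the two pins of the grey battery box and lay it flat on the blue mat, then stand every green-tagged battery pack upright on the floor of the box and every red-tagged pack upright on the floor of the red reject tray. When all packs are sorted, seat the cover plate flat back on both pins, let go of it, and last of all push the red sprung plunger beside the box fully down and let it come back up. Do not knock over the paint bottle, spray can or pigment jar standing about.

Things in the scene. Friction and masses are not known exactly. Their poses are not given: they have to be found in the camera images.
- box: fixed grey open battery box, 132 (x) x 222 (y) mm, rim 68 mm high; inside 120 x 186 mm, floor top at 6 mm: room for three packs side by side along y, lengths along x. On the 18 mm end walls stand two steel pins, 10 mm diameter, tapered tips, at y = +102 and -102 mm (x = 0), 22 mm tall above the rim. A yellow block on its +y end carries the plunger. Origin: centre of the underside, z up
- cover: loose white plate 132 (x) x 232 (y) x 8 (z) mm, 0.3 kg; two 17 mm through holes at y = +102 and -102 mm (x = 0) drop over the pins (either way round); black handle fin at its centre, 80 mm long in y, 14 mm thick in x, top 38 mm above the underside. Origin: centre of the underside, z up. Seated (as at the start), its underside lies on the rim, 68 mm above the box's origin
- mat: fixed blue mat, 150 (x) x 250 (y) x 4 (z) mm, the rest for the cover plate. Origin: centre of the underside
- tray: fixed red open tray for rejects, 140 (x) x 144 (y) x 32 (z) mm outside, walls and floor 5 mm thick, inside 130 x 134 mm: room for two packs side by side along y. Origin: centre of the underside
- plunger (a joint): travel of the sprung plunger, m: 0 up, 0.020 fully down at its stop; it takes about 2.5 N to start and 10 N at the bottom, and springs back up when released
- plunger_top (a point): centre of the top face of the plunger's red head (40 mm diameter), on the yellow block (60 x 60 x 55 mm, centred at y = +142 mm of the box); 95 mm above the table when up; it is pushed straight down
- pack_green_a: battery pack: black body 90 (x) x 50 (y) x 30 (z) mm; grey handle fin on top, 50 mm long in x, 12 mm thick in y, from 30 to 54 mm above the underside; about 0.35 kg, bottom-heavy. Origin: centre of the underside, z up. The tag strips on its top round the fin and on both ends are green: goes into the battery box. May be absent
- pack_green_b: battery pack: black body 90 (x) x 50 (y) x 30 (z) mm; grey handle fin on top, 50 mm long in x, 12 mm thick in y, from 30 to 54 mm above the underside; about 0.35 kg, bottom-heavy. Origin: centre of the underside, z up. The tag strips on its top round the fin and on both ends are green: goes into the battery box. May be absent
- pack_green_c: battery pack: black body 90 (x) x 50 (y) x 30 (z) mm; grey handle fin on top, 50 mm long in x, 12 mm thick in y, from 30 to 54 mm above the underside; about 0.35 kg, bottom-heavy. Origin: centre of the underside, z up. The tag strips on its top round the fin and on both ends are green: goes into the battery box. May be absent
- pack_red_a: battery pack: black body 90 (x) x 50 (y) x 30 (z) mm; grey handle fin on top, 50 mm long in x, 12 mm thick in y, from 30 to 54 mm above the underside; about 0.35 kg, bottom-heavy. Origin: centre of the underside, z up. The tag strips on its top round the fin and on both ends are red: goes into the reject tray. May be absent
- pack_red_b: battery pack: black body 90 (x) x 50 (y) x 30 (z) mm; grey handle fin on top, 50 mm long in x, 12 mm thick in y, from 30 to 54 mm above the underside; about 0.35 kg, bottom-heavy. Origin: centre of the underside, z up. The tag strips on its top round the fin and on both ends are red: goes into the reject tray. May be absent
- paint_bottle: bystander: white paint bottle, 60 mm diameter, 150 mm tall, standing; origin: centre of the underside
- spray_can: bystander: spray can, 62 mm diameter, 150 mm tall, standing; origin: centre of the underside
- pigment_jar: bystander: amber glass jar, 64 mm diameter, 70 mm tall, standing; origin: centre of the underside
Mind the look-alikes: they are no part of the job. Leave any yellow look-alike of the pack_green_b alone.

How it is judged:
By the outcome, as a careful person would: the job done as asked, in the order asked, and still so for the second after the job is handed in, with the robot touching nothing.
Of pack_green_a, pack_green_b, pack_green_c, pack_red_a, pack_red_b only 3 to 5 are there at a start; the rules pass over those that are not, and their reading is None.
At some moment in a run one of pack_green_a, pack_green_b, pack_green_c, pack_red_a, pack_red_b may be knocked a few centimetres aside while the robot is not near it.
Once in a run the grip may slacken for a moment while it holds something.
It also fails if it takes over 210 s, if anything falls off the work surface, if the arm or the gripper's body presses on something with over 40 N, if the wrist force passes 120 N, or if a joint passes its speed limit or range.

## Working session

There is one attempt and no reset: what is moved stays moved. The work goes in short steps, Python scripts to look and compute and a tool call to move; the robot and the scene stay as the last step left them, time stands still between calls to the robot, and variables do not carry over. Pictures are saved under pics/ and viewed, at most 15 in all, crops included, and the job is handed in when it is done.

Besides the shell and the picture viewer there is one more tool, called after "Call:" by a JSON object that holds its "name" and its "arguments". drive_tool: Moves the arm, as the interface text tells. Its arguments: {"type":"object","properties":{"deltas":{"type":"array"},"claw":{"type":"number"}},"required":["deltas"]}

```bash
mkdir -p pics; ls; cat > h.py <<'E'
import numpy as np, cv2
from scipy.spatial.transform import Rotation as R
from bench import arm, get_image
def grab(n,fn=None):
    s=arm.read_state(); d=get_image(n)
    if fn: cv2.imwrite('pics/'+fn,d['img'][:,:,::-1])
    if 'mount' in d:
        M=np.array(d['mount']); Rt=R.from_quat(s['ee_rot']).as_matrix()
        d['Rw']=Rt@M[:3,:3]; d['ew']=Rt@M[:3,3]+np.array(s['position'])
    else:
        o=np.array(d['orientation']); d['Rw']=o if o.shape==(3,3) else R.from_quat(o).as_matrix(); d['ew']=np.array(d['eye'])
    return d
def K(d): return np.array([[d['fx'],0,d['cx']],[0,d['fy'],d['cy']],[0,0,1.]])
def cast(d,px,z):
    p=cv2.undistortPoints(np.array(px,float).reshape(-1,1,2),K(d),np.array(d['D'],float))[:,0]
    r=np.c_[p,np.ones(len(p))]@d['Rw'].T
    return d['ew']+r*((z-d['ew'][2])/r[:,2])[:,None]
def proj(d,P):
    P=(np.array(P,float).reshape(-1,3)-d['ew'])@d['Rw']
    return cv2.projectPoints(P,np.zeros(3),np.zeros(3),K(d),np.array(d['D'],float))[0][:,0]
E
python3 - <<'E'
from h import *
for n in('top','side','wrist'):
    d=grab(n,n+'0.png'); print(n,d['ew'],d['Rw'].round(3).tolist(),d['fx'],d['cx'],d['cy'])
s=arm.read_state();print(s)
a=[cv2.imread(f'pics/{n}0.png') for n in('top','side')]
E
```

```text
pics
top [ 294.24819564    4.56660386 1436.45116207] [[0.021, -0.991, 0.132], [-1.0, -0.018, 0.023], [-0.02, -0.132, -0.991]] 535.1537132704376 315.97397645310116 240.2831234859906
side [ 48.89224965 874.01669553 804.80278509] [[-0.893, -0.27, 0.36], [-0.45, 0.533, -0.716], [0.002, -0.802, -0.598]] 437.92680044182214 320.48373219596726 234.63076509871843
wrist [ 210.74518903 -593.99856428  373.4824709 ] [[-0.451, 0.847, 0.28], [0.892, 0.428, 0.144], [0.002, 0.315, -0.949]] 338.3415132347311 317.92836399760824 237.55041270789954
{'clock': 0.15, 'joints': array([-8.43378398e-01,  3.85405726e-01,  6.91406127e-03, -3.35212709e-04,
       -1.19398706e+00, -2.58595950e-01]), 'joint_vel': array([-0.0019818 , -0.00316965,  0.00335604,  0.00188311, -0.00156733,
       -0.00115794]), 'joint_efforts': array([-6.39908158e-04, -3.92678082e+01,  1.88582861e+01,  4.18865785e+00,
       -3.41250809e-03, -5.52918607e-06]), 'position': array([ 282.20273966, -557.16430353,  230.44973049]), 'ee_rot': array([-2.32209926e-01,  9.72665317e-01,  8.14755986e-04, -2.60876214e-04]), 'contact_force': array([-0.55928961, -0.24543084, -0.09375175]), 'wrist_torque': array([ 0.03982892, -0.00539855, -0.03262727]), 'grasp_force': 0.0, 'gripper_width': 85.5653263808354}
```

View pics/top0.png

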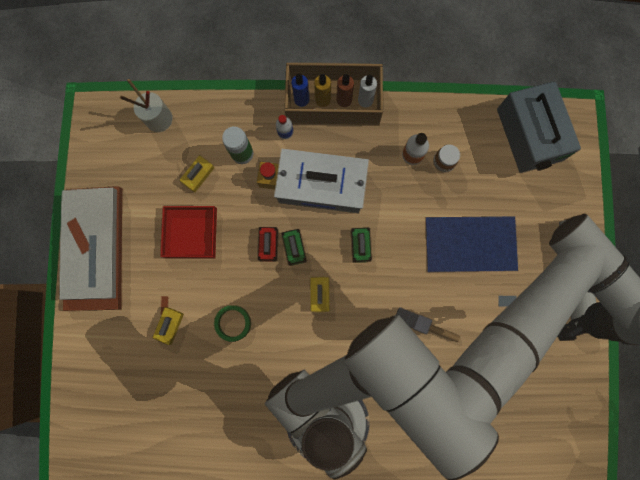

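View pics/side0.png

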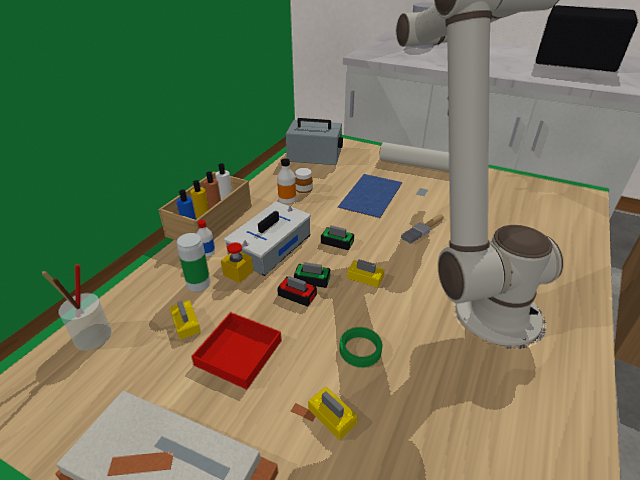

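The top view shows the covered box at (322,178) with the plunger at (267,172), the tray at (189,232) and the mat at (471,244). There is a red pack at (268,244) and green packs at (293,247) and (361,244). The yellow ones at (195,175), (320,295) and (168,326) are look-alikes. The spray can, paint bottle and jar are near (237,140), (416,148) and (447,157).

```bash
cat >> h.py <<'E'
def rects(d,mask,z,amin=30,roi=None):
    m=mask.astype(np.uint8)
    if roi:
        q=np.zeros_like(m); x0,y0,x1,y1=roi; q[y0:y1,x0:x1]=1; m&=q
    out=[]
    for c in cv2.findContours(m,cv2.RETR_EXTERNAL,cv2.CHAIN_APPROX_NONE)[0]:
        if cv2.contourArea(c)<amin: continue
        w=cast(d,c[:,0],z)[:,:2].astype(np.float32); (x,y),(a,b),t=cv2.minAreaRect(w)
        if a<b: a,b,t=b,a,t+90
        t=(t+90)%180-90   # direction of long side, deg in world
        out.append((c[:,0].mean(0).round().astype(int).tolist(),round(x,1),round(y,1),round(a,1),round(b,1),round(t,1)))
    return out
def hsv(d): return cv2.split(cv2.cvtColor(d['img'],cv2.COLOR_RGB2HSV))
def red(d):
    h,s,v=hsv(d); return ((h<6)|(h>174))&(s>150)&(v>60)
def green(d):
    h,s,v=hsv(d); return (h>50)&(h<85)&(s>110)&(v>35)
def blue(d):
    h,s,v=hsv(d); return (h>105)&(h<130)&(s>100)
E
python3 - <<'E'
from h import *
d=grab('top'); h,s,v=hsv(d); roi=(120,100,560,350)
print('red30',rects(d,red(d),30,20,roi)); print('red95',rects(d,red(d),95,20,(255,155,280,185)));print('redtray32',rects(d,red(d),32,500,roi))
print('green30',rects(d,green(d),30,20,roi)); print('blue4',rects(d,blue(d),4,500,roi))
print('white76',rects(d,(s<50)&(v>100),76,500,(270,140,380,215)))
for n,r in (('box',(250,110,480,260)),):
    x0,y0,x1,y1=r; cv2.imwrite('pics/c1.png',cv2.resize(d['img'][y0:y1,x0:x1,::-1],None,fx=3.4,fy=3.4,interpolation=cv2.INTER_CUBIC))
for k in ((303,176),(302,178),(322,176)): print(k,cast(d,[k],76+30))
E
```

```text
red30 [([267, 243], 470.7, 167.8, 83.1, 45.4, 1.0), ([188, 232], 499.4, 382.0, 149.4, 139.4, -89.3), ([267, 169], 673.6, 172.9, 37.8, 37.7, 27.9), ([282, 118], 819.1, 137.9, 20.7, 16.6, 1.9)]
red95 [([267, 169], 656.1, 165.1, 36.0, 35.9, 27.9)]
redtray32 [([188, 232], 499.1, 381.4, 149.2, 139.2, -89.3)]
green30 [([232, 323], 258.7, 252.8, 90.2, 88.9, -88.3), ([294, 247], 465.2, 96.4, 82.6, 43.5, 14.3), ([361, 244], 474.0, -83.1, 82.3, 43.7, 5.2), ([247, 151], 727.5, 229.0, 33.5, 18.9, -23.7)]
blue4 [([460, 243], 482.9, -385.3, 245.1, 142.8, -88.8)]
white76 [([319, 178], 640.7, 25.7, 232.1, 132.4, 83.5)]
(303, 176) [[636.61792012  71.83994949 106.        ]]
(302, 178) [[631.32101001  74.26509066 106.        ]]
(322, 176) [[637.37599815  23.27721679 106.        ]]
```

View pics/c1.png

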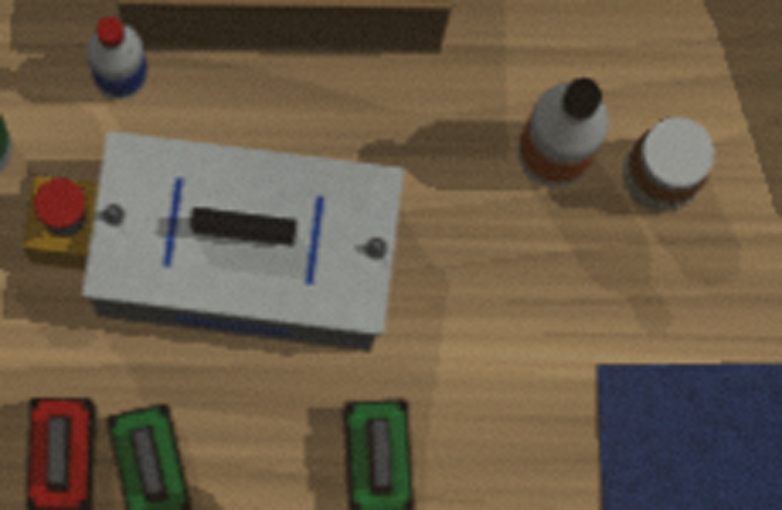

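The crop confirms it: the cover's fin is at about (322,176), the box yaw is about -6.5°, and the predicted plunger position matches the measured one within 2 mm. Moving above the cover.

Call:
{"name": "drive_tool", "arguments": {"deltas": [[[0,0,0],[0,0,-8.1]],[[0,0,0],[0,0,-8.1]],[[0,0,0],[0,0,-8.1]],[[0,0,0],[0,0,-8.1]],[[0,0,0],[0,0,-8.1]],[[0,0,0],[0,0,-8.1]],[[0,0,0],[0,0,-8.1]]]}}

```text
clock: 0.9
position: [282.3, -557.4, 231.0]
ee_rot: [-0.668, 0.744, 0.0, 0.0]
contact_force: [-0.1, 0.7, -0.1]
gripper_width: 85.4
grasp_force: 0.0
```

Call:
{"name": "drive_tool", "arguments": {"deltas": [[[-3,-1.4,0],[0,0,0]],[[-3,-1.4,0],[0,0,0]],[[-3,-1.4,0],[0,0,0]],[[-3,-1.4,0],[0,0,0]],[[-3,-1.4,0],[0,0,0]],[[-3,-1.4,0],[0,0,0]],[[-3,-1.4,0],[0,0,0]],[[-3,-1.4,0],[0,0,0]],[[-3,-1.4,0],[0,0,0]],[[-3,-1.4,0],[0,0,0]],[[-3,-1.4,0],[0,0,0]],[[-3,-1.4,0],[0,0,0]]]}}

```text
clock: 2.1
position: [490.1, -217.3, 231.3]
ee_rot: [-0.666, 0.746, 0.0, -0.0]
contact_force: [-0.0, 0.1, 0.4]
gripper_width: 85.3
grasp_force: 0.0
```

Call:
{"name": "drive_tool", "arguments": {"deltas": [[[-3,-1.4,0],[0,0,0]],[[-3,-1.4,0],[0,0,0]],[[-3,-1.4,0],[0,0,0]],[[-3,-1.4,0],[0,0,0]],[[-3,-1.4,0],[0,0,0]],[[-3,-1.4,0],[0,0,0]],[[-3,-1.4,0],[0,0,0]],[[-3,-1.4,0],[0,0,0]],[[-2,-0.8,0],[0,0,0]],[[0,0,0],[0,0,0]],[[0,0,0],[0,0,0]]]}}

```text
clock: 3.2
position: [637.8, 26.3, 230.9]
ee_rot: [-0.666, 0.746, 0.0, -0.001]
contact_force: [-0.1, -0.7, 0.9]
gripper_width: 85.4
grasp_force: 0.0
```

```bash
cat >> h.py <<'E'
def plan(x,y,z,ya):
    """turn about tool z (deg), then shift in the tool axes (cm) to reach x,y,z with tool y at angle ya (mod 180)"""
    s=arm.read_state(); m=R.from_quat(s['ee_rot']).as_matrix(); cur=np.degrees(np.arctan2(m[1,1],m[0,1]))
    dz=-((ya-cur+90)%180-90); m2=m@R.from_rotvec([0,0,np.radians(dz)]).as_matrix()
    p=np.array(s['position']); sh=m2.T@(np.array([x,y,z])-p)/10
    print('t',round(s['clock'],2),'pos',p.round(1),'yang',round(cur,1),'tilt',m[:,2].round(3),'w',round(s['gripper_width'],1),'F',s['contact_force'].round(1),'g',round(s['grasp_force'],1),'j6',round(s['joints'][5],2),'| turn',round(dz,2),'shift',sh.round(2))
E
python3 - <<'E'
from h import *
w=grab('wrist','w1.png'); plan(640.7,25.7,230,173.5)
h,s,v=hsv(w); print(rects(w,(s<60)&(v>90),76,3000))
print('dark fin z106',rects(w,(v<45),106,300))
d=grab('top','top1.png')
E
```

```text
t 3.25 pos [637.6  25.7 231.1] yang 173.5 tilt [-0.001 -0.    -1.   ] w 84.9 F [-0.9 -0.   0.4] g 0.0 j6 -0.41 | turn 0.04 shift [-0.04 -0.31  0.11]
[([314, 202], 641.7, 28.5, 233.0, 133.6, 83.5)]
dark fin z106 [([26, 350], 930.8, 116.1, 63.2, 22.3, 29.4), ([318, 413], 656.2, 211.2, 736.8, 231.5, -6.6), ([9, 279], 918.8, 41.3, 34.2, 17.9, 22.3), ([467, 262], 510.2, 69.9, 72.5, 72.0, 89.7)]
```

View pics/w1.png

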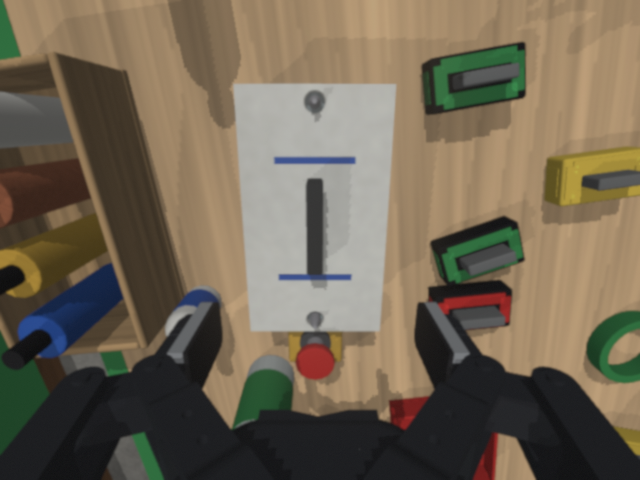

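View pics/top1.png

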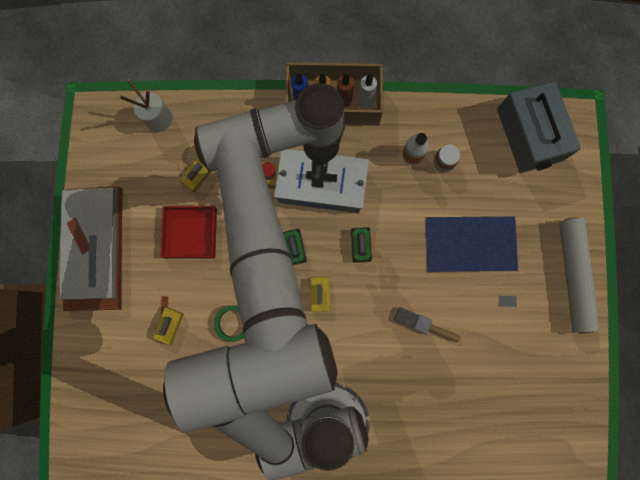

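The wrist view shows the whole cover, with its fin at (315,225), and the three packs. With the arm out of the way, the second top view shows no further packs: one red, two green. Descending onto the fin.

Call:
{"name": "drive_tool", "arguments": {"deltas": [[[-0.15,-0.35,2],[0,0,0]],[[0,0,2],[0,0,0]],[[0,0,2],[0,0,0]],[[0,0,2],[0,0,0]],[[0,0,2],[0,0,0]],[[0,0,2],[0,0,0]],[[0,0,1.5],[0,0,0]],[[0,0,1],[0,0,0]],[[0,0,0.6],[0,0,0]],[[0,0,0],[0,0,0]]]}}

```text
clock: 4.3
position: [641.4, 26.8, 80.0]
ee_rot: [-0.666, 0.746, 0.0, -0.0]
contact_force: [-0.2, 0.4, 0.1]
gripper_width: 85.2
grasp_force: 0.0
```

Call:
{"name": "drive_tool", "arguments": {"deltas": [[[0,0,0],[0,0,0]],[[0,0,0],[0,0,0]],[[0,0,0],[0,0,0]],[[0,0,0],[0,0,0]],[[0,0,0],[0,0,0]],[[0,0,0],[0,0,0]],[[0,0,0],[0,0,0]],[[0,0,0],[0,0,0]],[[0,0,0],[0,0,0]],[[0,0,0],[0,0,0]],[[0,0,0],[0,0,0]]], "claw": 0}}

```text
clock: 5.4
position: [641.9, 27.5, 80.7]
ee_rot: [-0.666, 0.746, -0.0, 0.0]
contact_force: [-1.4, 2.0, 6.2]
gripper_width: 13.1
grasp_force: 62.3
```

```bash
python3 - <<'E'
from h import *
plan(641.3,27.2,80,173.5)
E
```

```text
t 5.4 pos [641.9  27.5  80.7] yang 173.6 tilt [ 0.001  0.    -1.   ] w 13.1 F [-1.4  2.   6.2] g 62.3 j6 -0.41 | turn 0.08 shift [0.03 0.06 0.07]
```

Gripped; the hold pose is (641.9, 27.5, 80.7), 173.5°. Lifting and carrying the cover to the mat.

Call:
{"name": "drive_tool", "arguments": {"deltas": [[[0,0,-0.5],[0,0,0]],[[0,0,-1],[0,0,0]],[[0,0,-1],[0,0,0]],[[0,0,-1],[0,0,0]],[[0,0,-1.5],[0,0,0]],[[0,0,-2],[0,0,0]],[[0,0,-2],[0,0,0]],[[0,0,-2],[0,0,0]],[[0,0,-2],[0,0,0]],[[0,0,-1.5],[0,0,0]],[[0,0,-0.5],[0,0,0]],[[0,0,0],[0,0,0]]]}}

```text
clock: 6.6
position: [641.9, 27.4, 231.3]
ee_rot: [-0.666, 0.746, -0.0, 0.001]
contact_force: [-0.5, -0.5, -3.5]
gripper_width: 12.8
grasp_force: 61.2
```

Call:
{"name": "drive_tool", "arguments": {"deltas": [[[0,0,0],[0,0,-1.9]],[[0,0,0],[0,0,-1.9]],[[0,0,0],[0,0,-1.9]],[[0,0,0],[0,0,-1.9]],[[1,0.4,0],[0,0,0]],[[2,0.8,0],[0,0,0]],[[2.5,1,0],[0,0,0]],[[2.5,1,0],[0,0,0]],[[2.5,1,0],[0,0,0]],[[2.5,1,0],[0,0,0]],[[2.5,1,0],[0,0,0]],[[2.5,1,0],[0,0,0]]]}}

```text
clock: 7.8
position: [571.5, -156.4, 230.1]
ee_rot: [0.714, -0.701, -0.0, 0.0]
contact_force: [0.7, 0.2, -2.1]
gripper_width: 12.5
grasp_force: 64.2
```

Call:
{"name": "drive_tool", "arguments": {"deltas": [[[2.5,1,0],[0,0,0]],[[2.5,1,0],[0,0,0]],[[2.5,1,0],[0,0,0]],[[2.5,1,0],[0,0,0]],[[2.5,1,0],[0,0,0]],[[2.5,1,0],[0,0,0]],[[2.5,1,0],[0,0,0]],[[2.5,1,0],[0,0,0]],[[2,0.8,0],[0,0,0]],[[1,0.4,0],[0,0,0]],[[0,0,0],[0,0,0]],[[0,0,0],[0,0,0]]]}}

```text
clock: 9.0
position: [485.6, -385.7, 230.2]
ee_rot: [0.714, -0.7, -0.0, -0.0]
contact_force: [0.2, 0.7, -2.8]
gripper_width: 13.2
grasp_force: 64.2
```

```bash
python3 - <<'E'
from h import *
plan(482.9,-385.3,17,181.2)
w=grab('wrist','w2.png'); t=grab('top')
h,s,v=hsv(t); print(rects(t,(s<50)&(v>100),226,500,(360,150,560,330)), rects(t,blue(t),4,300,(400,150,560,330)))
E
```

```text
t 9.0 pos [ 485.6 -385.7  230.2] yang -178.9 tilt [-0.     0.001 -1.   ] w 13.2 F [ 0.2  0.7 -2.8] g 64.2 j6 0.43 | turn -0.09 shift [-0.04  0.27 21.32]
[([422, 307], 310.6, -222.5, 126.7, 111.7, -18.7), ([520, 181], 600.3, -448.8, 88.7, 74.6, 66.6), ([479, 222], 526.2, -320.7, 315.7, 306.1, 20.0)] [([490, 265], 424.9, -437.0, 142.3, 24.4, -89.1)]
```

View pics/w2.png

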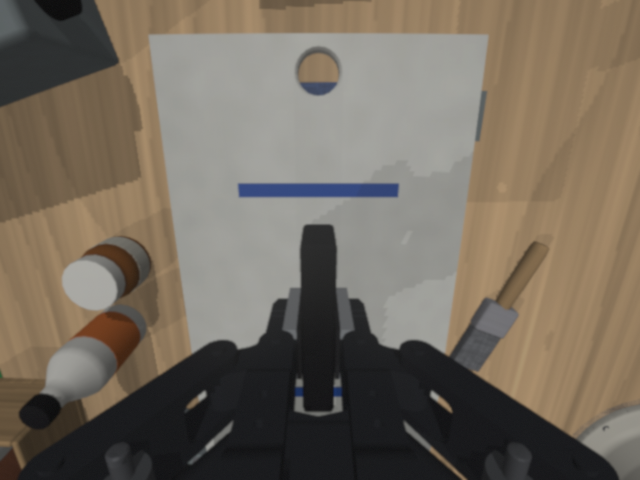

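The cover is held square, with its hole visible at (318,72), and it sits over the mat. Lowering until it touches.

Call:
{"name": "drive_tool", "arguments": {"deltas": [[[0,0.25,2],[0,0,0]],[[0,0,2.5],[0,0,0]],[[0,0,2.5],[0,0,0]],[[0,0,2.5],[0,0,0]],[[0,0,2.5],[0,0,0]],[[0,0,2.5],[0,0,0]],[[0,0,2.5],[0,0,0]],[[0,0,2],[0,0,0]],[[0,0,1],[0,0,0]],[[0,0,0.5],[0,0,0]],[[0,0,0.4],[0,0,0]],[[0,0,0],[0,0,0]]]}}

```text
clock: 10.3
position: [484.1, -385.9, 21.8]
ee_rot: [0.714, -0.7, 0.0, -0.0]
contact_force: [0.5, -0.4, -3.6]
gripper_width: 13.2
grasp_force: 64.2
```

Call:
{"name": "drive_tool", "arguments": {"deltas": [[[0,0,0.2],[0,0,0]],[[0,0,0.2],[0,0,0]],[[0,0,0],[0,0,0]]]}}

```text
clock: 10.6
position: [483.6, -386.0, 17.5]
ee_rot: [0.714, -0.7, 0.0, -0.0]
contact_force: [-0.0, -0.4, -3.7]
gripper_width: 12.9
grasp_force: 64.2
```

Call:
{"name": "drive_tool", "arguments": {"deltas": [[[0,0,0.1],[0,0,0]],[[0,0,0],[0,0,0]]]}}

```text
clock: 10.8
position: [483.8, -386.1, 16.8]
ee_rot: [0.714, -0.7, 0.0, 0.0]
contact_force: [-1.1, -0.2, -0.6]
gripper_width: 12.7
grasp_force: 64.6
```

Call:
{"name": "drive_tool", "arguments": {"deltas": [[[0,0,0],[0,0,0]],[[0,0,0],[0,0,0]],[[0,0,0],[0,0,0]],[[0,0,0],[0,0,0]],[[0,0,-1],[0,0,0]],[[0,0,-2],[0,0,0]],[[0,0,-3],[0,0,0]],[[0,0,-4],[0,0,0]],[[0,0,-4],[0,0,0]],[[0,0,-4],[0,0,0]],[[0,0,-3],[0,0,0]]], "claw": 6}}

```text
clock: 11.9
position: [484.0, -386.4, 230.5]
ee_rot: [0.714, -0.7, 0.002, -0.0]
contact_force: [1.3, -0.8, 0.1]
gripper_width: 59.7
grasp_force: 0.0
```

Call:
{"name": "drive_tool", "arguments": {"deltas": [[[0,0,0],[0,0,-8.5]],[[0,0,0],[0,0,-8.5]],[[0,0,0],[0,0,-8.5]],[[0,0,0],[0,0,-8.5]],[[0,0,0],[0,0,-8.5]],[[0,0,0],[0,0,-8.5]],[[0,0,0],[0,0,-8.5]],[[0,0,0],[0,0,-8.5]],[[0,0,0],[0,0,-8.5]],[[0,0,0],[0,0,-8.5]],[[0,0,0],[0,0,-8.5]],[[0,0,0],[0,0,0]]]}}

```text
clock: 13.1
position: [483.5, -386.0, 227.1]
ee_rot: [0.999, 0.041, 0.0, 0.0]
contact_force: [-0.4, 0.0, -0.4]
gripper_width: 59.7
grasp_force: 0.0
```

```bash
python3 - <<'E'
from h import *
plan(474,-83,180,95.2)
t=grab('top','t2.png'); roi=(120,100,560,350)
print('red30',rects(t,red(t),30,20,roi));print('green30',rects(t,green(t),30,20,roi))
E
```

```text
t 13.1 pos [ 483.5 -386.   227.1] yang -85.4 tilt [ 0.001 -0.    -1.   ] w 59.7 F [-0.4  0.  -0.4] g 0.0 j6 2.06 | turn -0.55 shift [  1.79 -30.26   4.7 ]
red30 [([267, 243], 470.9, 167.4, 83.6, 44.7, -0.7), ([187, 232], 499.3, 384.9, 143.3, 139.4, -89.3), ([267, 170], 672.2, 174.2, 39.0, 36.4, 27.9), ([282, 118], 819.1, 137.9, 20.7, 16.6, 1.9)]
green30 [([232, 323], 258.7, 252.9, 90.3, 88.8, -88.3), ([293, 247], 464.6, 96.8, 82.4, 42.5, 15.2), ([361, 244], 474.7, -82.7, 83.0, 44.0, 3.8), ([247, 151], 724.7, 228.2, 33.4, 22.2, -39.0)]
```

View pics/t2.png

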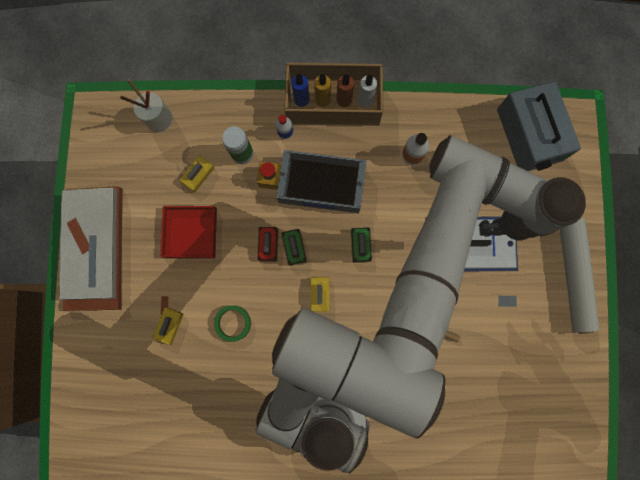

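The top view shows the cover flat on the mat, the box empty, and the three packs unmoved at (361,244), (293,247) and (267,243). Going for the first green pack.

Call:
{"name": "drive_tool", "arguments": {"deltas": [[[0.1,-2,0],[0,0,0]],[[0.2,-3.2,0],[0,0,0]],[[0.2,-3.2,0],[0,0,0]],[[0.2,-3.2,0],[0,0,0]],[[0.2,-3.2,0],[0,0,0]],[[0.2,-3.2,0],[0,0,0]],[[0.2,-3.2,0],[0,0,0]],[[0.2,-3.2,1.5],[0,0,0]],[[0.2,-3.2,2],[0,0,0]],[[0.1,-1.7,2],[0,0,0]],[[0,-1,2],[0,0,0]],[[0,0,0],[0,0,0]]]}}

```text
clock: 14.35
position: [475.0, -81.6, 149.5]
ee_rot: [0.999, 0.04, -0.003, -0.0]
contact_force: [-0.1, 0.7, 0.0]
gripper_width: 60.3
grasp_force: 0.0
```

```bash
python3 - <<'E'
from h import *
w=grab('wrist'); plan(474.4,-82.9,33,94.5)
print(rects(w,green(w),30,300))
E
```

```text
t 14.4 pos [476.4 -82.2 151. ] yang -85.4 tilt [-0.002 -0.001 -1.   ] w 60.2 F [ 0.4 -0.2  0. ] g 0.0 j6 1.49 | turn 0.13 shift [-0.18  0.05 11.8 ]
[([13, 395], 270.3, 206.9, 105.2, 36.2, -13.7), ([321, 229], 474.6, -80.6, 82.9, 42.7, 3.9), ([99, 220], 465.5, 100.7, 85.2, 46.5, 14.4)]
```

Call:
{"name": "drive_tool", "arguments": {"deltas": [[[-0.15,-0.1,2],[0,0,0]],[[0,0,2],[0,0,0]],[[0,0,2],[0,0,0]],[[0,0,2],[0,0,0]],[[0,0,2],[0,0,0]],[[0,0,1.2],[0,0,0]],[[0,0,0.6],[0,0,0]],[[0,0,0],[0,0,0]]]}}

```text
clock: 15.2
position: [475.9, -82.1, 33.6]
ee_rot: [0.999, 0.04, 0.0, 0.0]
contact_force: [-0.1, 0.2, 0.0]
gripper_width: 59.9
grasp_force: 0.0
```

Call:
{"name": "drive_tool", "arguments": {"deltas": [[[0,0,0],[0,0,0]],[[0,0,0],[0,0,0]],[[0,0,0],[0,0,0]],[[0,0,0],[0,0,0]],[[0,0,0],[0,0,0]],[[0,0,0],[0,0,0]],[[0,0,0],[0,0,0]],[[0,0,0],[0,0,0]],[[0,0,0],[0,0,0]]], "claw": 0}}

```text
clock: 16.1
position: [475.8, -81.4, 33.8]
ee_rot: [0.999, 0.041, 0.001, -0.0]
contact_force: [-0.6, 2.8, 5.1]
gripper_width: 10.6
grasp_force: 63.0
```

Call:
{"name": "drive_tool", "arguments": {"deltas": [[[0,0,-0.5],[0,0,0]],[[0,0,-1],[0,0,0]],[[0,0,-2],[0,0,0]],[[0,0,-2],[0,0,0]],[[0,0,-2],[0,0,0]],[[0,0,-2],[0,0,0]],[[0,0,-2],[0,0,0]],[[0,0,-2],[0,0,0]],[[0,0,-1.5],[0,0,0]],[[0,0,0],[0,0,0]]]}}

```text
clock: 17.1
position: [476.2, -81.7, 185.5]
ee_rot: [0.999, 0.041, 0.002, -0.0]
contact_force: [-0.0, 0.1, -1.6]
gripper_width: 10.9
grasp_force: 61.9
```

```bash
python3 - <<'E'
from h import *
c=np.array([641.3,27.2]); t=np.radians(-6.5); M=np.array([[np.cos(t),-np.sin(t)],[np.sin(t),np.cos(t)]])
for y in(-50,45): print(y,c+M@[0,y])
p=c+M@[0,-50]; plan(p[0],p[1],39,83.5)
E
```

```text
-50 [635.63983931 -22.47859278]
45 [646.39414462  71.91073351]
t 17.1 pos [476.2 -81.7 185.5] yang -85.3 tilt [ 0.005  0.    -1.   ] w 10.9 F [-0.   0.1 -1.6] g 61.9 j6 1.48 | turn 11.16 shift [15.1  -7.67 14.72]
```

Call:
{"name": "drive_tool", "arguments": {"deltas": [[[0,0,0],[0,0,3.7]],[[0,0,0],[0,0,3.7]],[[0,0,0],[0,0,3.7]],[[1,-0.5,0],[0,0,0]],[[2,-1,0],[0,0,0]],[[2.5,-1.3,0],[0,0,0]],[[2.5,-1.3,0],[0,0,0]],[[2.5,-1.3,0],[0,0,0]],[[2.5,-1.3,0],[0,0,0]],[[2,-1,0],[0,0,0]],[[0,0,0],[0,0,0]],[[0,0,0],[0,0,0]]]}}

```text
clock: 18.3
position: [632.9, -21.6, 181.5]
ee_rot: [0.998, -0.056, -0.002, 0.0]
contact_force: [-0.1, -0.1, -3.0]
gripper_width: 10.9
grasp_force: 61.8
```

```bash
python3 - <<'E'
from h import *
plan(635.6,-22.5,39,83.5)
w=grab('wrist','w3.png')
E
```

```text
t 18.3 pos [632.9 -21.6 181.5] yang -96.4 tilt [-0.003 -0.    -1.   ] w 10.9 F [-0.1 -0.1 -3. ] g 61.8 j6 1.24 | turn 0.12 shift [ 0.32  0.05 14.25]
```

View pics/w3.png

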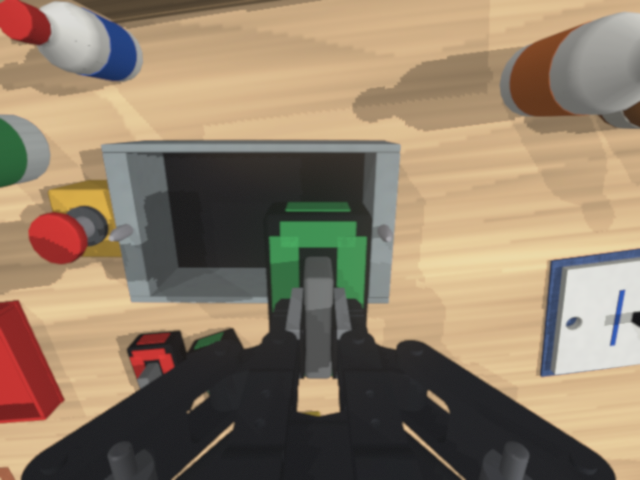

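The pack hangs level and square over the right-hand end of the box interior (interior columns about 175–375, pack about 270–370). Lowering it.

Call:
{"name": "drive_tool", "arguments": {"deltas": [[[0.3,0,1],[0,0,0]],[[0,0,2],[0,0,0]],[[0,0,2],[0,0,0]],[[0,0,2],[0,0,0]],[[0,0,2],[0,0,0]],[[0,0,2],[0,0,0]],[[0,0,1.5],[0,0,0]],[[0,0,1],[0,0,0]],[[0,0,0.3],[0,0,0]],[[0,0,0.2],[0,0,0]],[[0,0,0],[0,0,0]],[[0,0,0],[0,0,0]]]}}

```text
clock: 19.55
position: [636.6, -22.2, 44.2]
ee_rot: [0.998, -0.056, 0.001, -0.0]
contact_force: [-0.6, 0.7, -3.3]
gripper_width: 10.8
grasp_force: 61.8
```

Call:
{"name": "drive_tool", "arguments": {"deltas": [[[0,0,0.2],[0,0,0]],[[0,0,0.15],[0,0,0]],[[0,0,0],[0,0,0]]]}}

```text
clock: 19.85
position: [636.2, -22.2, 40.0]
ee_rot: [0.998, -0.056, 0.0, -0.0]
contact_force: [-0.1, 0.3, -3.0]
gripper_width: 11.1
grasp_force: 61.9
```

```bash
python3 - <<'E'
from h import *
plan(635.6,-22.5,39.8,83.5)
E
```

```text
t 19.85 pos [636.2 -22.2  40. ] yang -96.4 tilt [ 0.001  0.    -1.   ] w 11.1 F [-0.1  0.3 -3. ] g 61.9 j6 1.24 | turn 0.07 shift [-0.05  0.04  0.02]
```

Call:
{"name": "drive_tool", "arguments": {"deltas": [[[0,0,0.1],[0,0,0]],[[0,0,0],[0,0,0]]]}}

```text
clock: 20.05
position: [636.2, -22.1, 39.9]
ee_rot: [0.998, -0.056, 0.0, 0.0]
contact_force: [-1.9, 1.2, 3.2]
gripper_width: 10.7
grasp_force: 62.6
```

Call:
{"name": "drive_tool", "arguments": {"deltas": [[[0,0,0],[0,0,0]],[[0,0,0],[0,0,0]],[[0,0,0],[0,0,0]],[[0,0,-1],[0,0,0]],[[0,0,-2],[0,0,0]],[[0,0,-3],[0,0,0]],[[0,0,-4],[0,0,0]],[[0,0,-3],[0,0,0]],[[0,0,-1],[0,0,0]],[[0,0,0],[0,0,0]]], "claw": 3.5}}

```text
clock: 21.05
position: [636.8, -22.2, 181.1]
ee_rot: [0.998, -0.056, 0.002, -0.001]
contact_force: [1.0, -0.2, -0.8]
gripper_width: 34.8
grasp_force: 0.0
```

```bash
python3 - <<'E'
from h import *
w=grab('wrist'); print('box',rects(w,green(w),36,300)); print('table',rects(w,green(w),30,300))
plan(465,98,150,104.5)
E
```

```text
box [([317, 224], 634.3, -21.1, 84.9, 44.8, -6.5), ([10, 160], 719.9, 231.1, 57.7, 23.6, -22.5)]
table [([317, 224], 632.5, -20.9, 86.7, 45.7, -6.5), ([10, 160], 720.0, 236.6, 58.9, 24.1, -22.5)]
t 21.1 pos [635.7 -22.2 178.9] yang -96.5 tilt [ 0.     0.001 -1.   ] w 35.0 F [ 1.1  0.3 -0.5] g 0.0 j6 1.24 | turn -20.96 shift [-13.52 -15.91   2.89]
```

Call:
{"name": "drive_tool", "arguments": {"deltas": [[[0,0,0],[0,0,-7]],[[0,0,0],[0,0,-7]],[[0,0,0],[0,0,-7]],[[-1.5,-1.9,0],[0,0,0]],[[-2,-2.3,0],[0,0,0]],[[-2,-2.3,0],[0,0,0]],[[-2,-2.3,0],[0,0,0]],[[-2,-2.3,0.5],[0,0,0]],[[-2,-2.3,1],[0,0,0]],[[-2,-2.5,1.4],[0,0,0]],[[0,0,0],[0,0,0]],[[0,0,0],[0,0,0]]], "claw": 4.4}}

```text
clock: 22.3
position: [464.3, 97.6, 148.4]
ee_rot: [0.992, 0.127, -0.002, 0.001]
contact_force: [0.7, -0.3, 1.8]
gripper_width: 44.0
grasp_force: 0.0
```

```bash
python3 - <<'E'
from h import *
w=grab('wrist'); r=[q for q in rects(w,green(w),30,300)]; print(r,rects(w,red(w),30,300))
plan(465,98,33.5,104.5)
E
```

```text
[([100, 361], 284.3, 266.5, 110.1, 51.6, -34.7), ([315, 226], 465.3, 99.5, 82.8, 43.2, 14.5), ([550, 55], 634.3, -25.2, 80.2, 46.8, -6.4)] [([231, 196], 472.5, 170.6, 85.1, 45.3, -0.2), ([34, 100], 502.0, 322.5, 140.2, 54.1, -1.2)]
t 22.35 pos [465.2  97.6 149. ] yang -75.4 tilt [-0.001 -0.001 -1.   ] w 43.9 F [ 1.  -0.4  0.5] g 0.0 j6 1.28 | turn 0.09 shift [ 1.000e-02 -6.000e-02  1.155e+01]
```

Call:
{"name": "drive_tool", "arguments": {"deltas": [[[0,-0.1,2],[0,0,0]],[[0,0,2],[0,0,0]],[[0,0,2],[0,0,0]],[[0,0,2],[0,0,0]],[[0,0,2],[0,0,0]],[[0,0,1],[0,0,0]],[[0,0,0.5],[0,0,0]],[[0,0,0],[0,0,0]]]}}

```text
clock: 23.15
position: [465.4, 98.4, 34.5]
ee_rot: [0.992, 0.126, -0.0, 0.0]
contact_force: [-0.5, -0.3, 0.1]
gripper_width: 44.0
grasp_force: 0.0
```

Call:
{"name": "drive_tool", "arguments": {"deltas": [[[0,0,0],[0,0,0]],[[0,0,0],[0,0,0]],[[0,0,0],[0,0,0]],[[0,0,0],[0,0,0]],[[0,0,0],[0,0,0]],[[0,0,0],[0,0,0]],[[0,0,0],[0,0,0]]], "claw": 0}}

```text
clock: 23.85
position: [465.8, 99.2, 35.6]
ee_rot: [0.992, 0.127, 0.001, -0.0]
contact_force: [-1.2, 1.7, 6.8]
gripper_width: 10.5
grasp_force: 63.1
```

Call:
{"name": "drive_tool", "arguments": {"deltas": [[[0,0,-0.5],[0,0,0]],[[0,0,-1],[0,0,0]],[[0,0,-2],[0,0,0]],[[0,0,-2],[0,0,0]],[[0,0,-2],[0,0,0]],[[0,0,-2],[0,0,0]],[[0,0,-2],[0,0,0]],[[0,0,-2],[0,0,0]],[[0,0,-1.5],[0,0,0]],[[0,0,0],[0,0,0]]]}}

```text
clock: 24.85
position: [465.8, 99.0, 186.9]
ee_rot: [0.992, 0.127, 0.002, -0.001]
contact_force: [0.7, 0.0, -2.6]
gripper_width: 10.5
grasp_force: 61.9
```

```bash
python3 - <<'E'
from h import *
plan(646.4,71.9,39.8,83.5)
E
```

```text
t 24.85 pos [465.8  99.  186.9] yang -75.4 tilt [ 0.004  0.002 -1.   ] w 10.5 F [ 0.7  0.  -2.6] g 61.9 j6 1.27 | turn 21.06 shift [18.2   0.68 14.77]
```

Call:
{"name": "drive_tool", "arguments": {"deltas": [[[0,0,0],[0,0,4.2]],[[0,0,0],[0,0,4.2]],[[0,0,0],[0,0,4.2]],[[0,0,0],[0,0,4.2]],[[0,0,0],[0,0,4.2]],[[2,0,0],[0,0,0]],[[3,0.1,0],[0,0,0]],[[3,0.1,0],[0,0,0]],[[3,0.1,0],[0,0,0]],[[3,0.2,0],[0,0,0]],[[3,0.2,0],[0,0,0]],[[1.2,0,0],[0,0,0]]]}}

```text
clock: 26.05
position: [646.4, 70.5, 182.2]
ee_rot: [0.998, -0.057, -0.001, 0.0]
contact_force: [0.0, 0.4, -2.6]
gripper_width: 10.2
grasp_force: 61.9
```

Call:
{"name": "drive_tool", "arguments": {"deltas": [[[0,0,0],[0,0,0]],[[0,0,1],[0,0,0]],[[0,0,2],[0,0,0]],[[0,0,2],[0,0,0]],[[0,0,0],[0,0,0]]]}}

```text
clock: 26.55
position: [641.2, 70.9, 130.4]
ee_rot: [0.998, -0.056, -0.005, 0.001]
contact_force: [-0.2, 0.7, -3.9]
gripper_width: 10.7
grasp_force: 61.8
```

```bash
python3 - <<'E'
from h import *
plan(646.4,71.9,40.8,83.5)
w=grab('wrist','w4.png')
E
```

```text
t 26.55 pos [641.2  70.9 130.4] yang -96.5 tilt [-0.009 -0.002 -1.   ] w 10.7 F [-0.2  0.7 -3.9] g 61.8 j6 1.1 | turn 0.03 shift [ 0.58 -0.19  8.96]
```

View pics/w4.png

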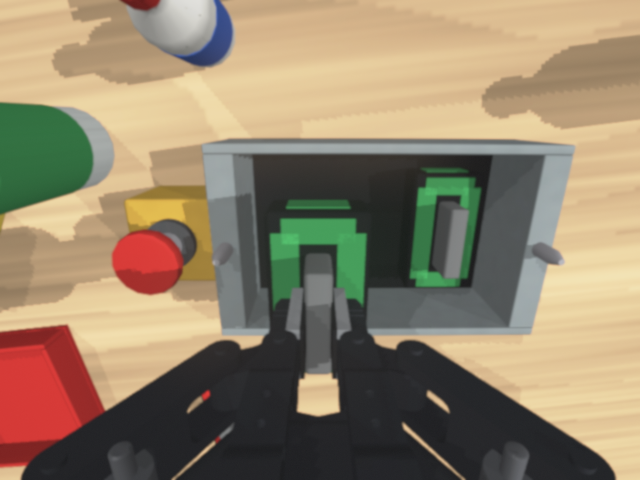

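The first green pack stands in the box at (447,230), and the second hangs clear over the left part. Lowering it.

Call:
{"name": "drive_tool", "arguments": {"deltas": [[[0.1,-0.1,0.5],[0,0,0]],[[0,0,1.5],[0,0,0]],[[0,0,2],[0,0,0]],[[0,0,2],[0,0,0]],[[0,0,1.5],[0,0,0]],[[0,0,0.7],[0,0,0]],[[0,0,0.3],[0,0,0]],[[0,0,0],[0,0,0]],[[0,0,0],[0,0,0]]]}}

```text
clock: 27.5
position: [647.1, 72.4, 51.0]
ee_rot: [0.998, -0.056, 0.001, -0.0]
contact_force: [1.1, -0.7, -3.0]
gripper_width: 10.4
grasp_force: 61.9
```

```bash
python3 - <<'E'
from h import *
plan(646.4,71.9,40.8,83.5)
E
```

```text
t 27.5 pos [647.1  72.4  51. ] yang -96.4 tilt [ 0.002  0.001 -1.   ] w 10.4 F [ 1.1 -0.7 -3. ] g 61.9 j6 1.1 | turn 0.08 shift [-0.07  0.06  1.02]
```

Call:
{"name": "drive_tool", "arguments": {"deltas": [[[0,0,0.4],[0,0,0]],[[0,0,0.3],[0,0,0]],[[0,0,0.2],[0,0,0]],[[0,0,0.1],[0,0,0]],[[0,0,0],[0,0,0]]]}}

```text
clock: 28.0
position: [646.2, 72.4, 41.6]
ee_rot: [0.998, -0.056, 0.0, 0.0]
contact_force: [-4.3, 1.2, 6.7]
gripper_width: 10.6
grasp_force: 63.1
```

Call:
{"name": "drive_tool", "arguments": {"deltas": [[[0,0,0],[0,0,0]],[[0,0,0],[0,0,0]],[[0,0,0],[0,0,0]],[[0,0,-1],[0,0,0]],[[0,0,-2],[0,0,0]],[[0,0,-3],[0,0,0]],[[0,0,-4],[0,0,0]],[[0,0,-3],[0,0,0]],[[0,0,-1],[0,0,0]],[[0,0,0],[0,0,0]]], "claw": 3.5}}

```text
clock: 29.0
position: [647.2, 72.4, 182.2]
ee_rot: [0.998, -0.056, 0.002, -0.001]
contact_force: [0.3, 0.0, -1.2]
gripper_width: 35.2
grasp_force: 0.0
```

```bash
python3 - <<'E'
from h import *
w=grab('wrist'); print('box',rects(w,green(w),36,300))
t=grab('top'); print(rects(t,red(t),30,300,(120,200,400,350)))
plan(471.5,168.5,150,90)
E
```

```text
box [([425, 223], 634.2, -21.7, 84.4, 45.6, -6.5), ([318, 223], 645.6, 72.5, 84.2, 44.8, -6.8), ([89, 154], 727.3, 255.2, 73.1, 72.3, 0.9)]
[([185, 225], 499.8, 385.4, 141.6, 139.5, -88.8)]
t 29.1 pos [645.4  72.1 178.5] yang -96.5 tilt [-0.002 -0.    -1.   ] w 35.1 F [-0.1 -0.  -0.1] g 0.0 j6 1.1 | turn -6.46 shift [-17.39  -9.64   2.89]
```

Both greens are placed. Now the red pack.

Call:
{"name": "drive_tool", "arguments": {"deltas": [[[0,0,0],[0,0,-6.5]],[[-1.4,-1,0],[0,0,0]],[[-2.5,-1.4,0],[0,0,0]],[[-2.5,-1.4,0],[0,0,0]],[[-2.5,-1.4,0],[0,0,0]],[[-2.5,-1.4,0],[0,0,0]],[[-2.5,-1.4,0.7],[0,0,0]],[[-2.5,-1.4,1],[0,0,0]],[[-1,-0.3,1],[0,0,0]],[[0,0,0],[0,0,0]],[[0,0,0],[0,0,0]]], "claw": 6}}

```text
clock: 30.2
position: [472.1, 168.8, 152.0]
ee_rot: [1.0, 0.001, -0.001, 0.001]
contact_force: [-0.5, -0.1, -0.3]
gripper_width: 59.8
grasp_force: 0.0
```

```bash
python3 - <<'E'
from h import *
w=grab('wrist'); print(rects(w,red(w),30,300))
plan(471.5,168.5,33.5,90)
E
```

```text
[([316, 226], 472.7, 170.3, 84.0, 44.8, -0.2), ([73, 190], 501.8, 375.1, 146.0, 139.5, -89.7)]
t 30.25 pos [472.7 168.8 152.4] yang -89.9 tilt [-0.001 -0.001 -1.   ] w 60.0 F [ 0.5 -0.4  1.2] g 0.0 j6 0.9 | turn 0.06 shift [-0.11  0.02 11.89]
```

Call:
{"name": "drive_tool", "arguments": {"deltas": [[[0,-0.1,2],[0,0,0]],[[0,0,2],[0,0,0]],[[0,0,2],[0,0,0]],[[0,0,2],[0,0,0]],[[0,0,2],[0,0,0]],[[0,0,1.3],[0,0,0]],[[0,0,0.6],[0,0,0]],[[0,0,0],[0,0,0]]]}}

```text
clock: 31.05
position: [472.5, 169.5, 33.1]
ee_rot: [1.0, 0.0, -0.001, 0.0]
contact_force: [-0.4, 0.0, -0.1]
gripper_width: 59.9
grasp_force: 0.0
```

Call:
{"name": "drive_tool", "arguments": {"deltas": [[[0,0,0],[0,0,0]],[[0,0,0],[0,0,0]],[[0,0,0],[0,0,0]],[[0,0,0],[0,0,0]],[[0,0,0],[0,0,0]],[[0,0,0],[0,0,0]],[[0,0,0],[0,0,0]],[[0,0,0],[0,0,0]],[[0,0,0],[0,0,0]]], "claw": 0}}

```text
clock: 31.95
position: [472.6, 170.2, 34.7]
ee_rot: [1.0, 0.001, 0.001, -0.0]
contact_force: [0.2, -0.7, 6.9]
gripper_width: 10.8
grasp_force: 61.6
```

Call:
{"name": "drive_tool", "arguments": {"deltas": [[[0,0,-0.5],[0,0,0]],[[0,0,-1],[0,0,0]],[[0,0,-2],[0,0,0]],[[0,0,-2],[0,0,0]],[[0,0,-2],[0,0,0]],[[0,0,-2],[0,0,0]],[[0,0,-1.5],[0,0,0]],[[0,0,0],[0,0,0]]]}}

```text
clock: 32.75
position: [473.1, 170.7, 146.0]
ee_rot: [1.0, 0.001, 0.002, -0.001]
contact_force: [-0.0, 0.6, -4.6]
gripper_width: 10.7
grasp_force: 60.3
```

```bash
python3 - <<'E'
from h import *
plan(500,384.5,39.3,90)
E
```

```text
t 32.75 pos [473.1 170.7 146. ] yang -89.9 tilt [ 0.004  0.003 -1.   ] w 10.7 F [-0.   0.6 -4.6] g 60.3 j6 0.9 | turn 0.07 shift [  2.65 -21.35  10.74]
```

Call:
{"name": "drive_tool", "arguments": {"deltas": [[[0.1,-1,0],[0,0,0]],[[0.2,-2,0],[0,0,0]],[[0.3,-2.5,0],[0,0,0]],[[0.3,-2.5,0],[0,0,0]],[[0.3,-2.5,0],[0,0,0]],[[0.3,-2.5,0],[0,0,0]],[[0.3,-2.5,0],[0,0,0]],[[0.3,-2.5,0],[0,0,0]],[[0.3,-2,0],[0,0,0]],[[0.2,-1.4,0],[0,0,0]],[[0,0,0],[0,0,0]],[[0,0,0],[0,0,0]]]}}

```text
clock: 33.95
position: [497.3, 384.2, 142.6]
ee_rot: [1.0, 0.001, -0.001, 0.001]
contact_force: [0.0, 0.1, -4.3]
gripper_width: 10.7
grasp_force: 60.2
```

Call:
{"name": "drive_tool", "arguments": {"deltas": [[[0,0,1],[0,0,0]],[[0,0,2],[0,0,0]],[[0,0,2],[0,0,0]],[[0,0,2],[0,0,0]],[[0,0,1.5],[0,0,0]],[[0,0,1],[0,0,0]],[[0,0,0],[0,0,0]]]}}

```text
clock: 34.65
position: [497.1, 382.5, 46.9]
ee_rot: [1.0, 0.0, -0.001, 0.001]
contact_force: [-0.5, 0.8, -4.1]
gripper_width: 10.7
grasp_force: 60.0
```

```bash
python3 - <<'E'
from h import *
plan(500,384.5,39.8,90)
w=grab('wrist','w5.png')
E
```

```text
t 34.65 pos [497.1 382.5  46.9] yang -90.0 tilt [-0.003 -0.003 -1.   ] w 10.7 F [-0.5  0.8 -4.1] g 60.0 j6 0.66 | turn 0.0 shift [ 0.29 -0.2   0.71]
```

View pics/w5.png

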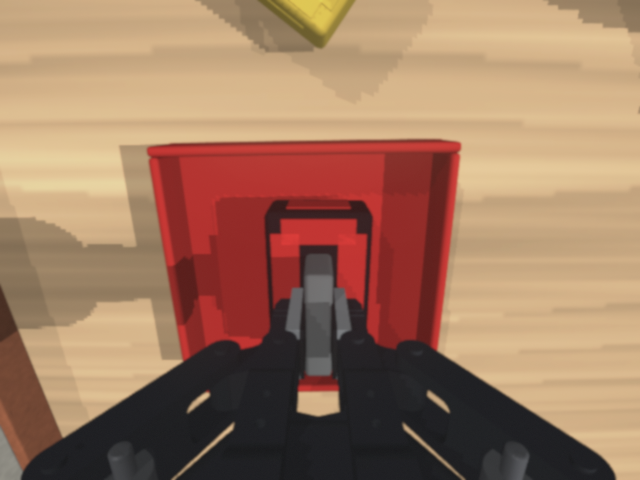

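The red pack is centred inside the tray walls (columns 150–460, pack 265–370). Setting it down.

Call:
{"name": "drive_tool", "arguments": {"deltas": [[[0,0,0.3],[0,0,0]],[[0,0,0.2],[0,0,0]],[[0,0,0.1],[0,0,0]],[[0,0,0.1],[0,0,0]],[[0,0,0],[0,0,0]],[[0,0,0],[0,0,0]]]}}

```text
clock: 35.3
position: [498.0, 384.1, 41.9]
ee_rot: [1.0, 0.001, 0.0, -0.0]
contact_force: [-0.4, -0.5, -3.9]
gripper_width: 10.6
grasp_force: 60.1
```

Call:
{"name": "drive_tool", "arguments": {"deltas": [[[0,0,0.15],[0,0,0]],[[0,0,0.1],[0,0,0]],[[0,0,0],[0,0,0]]]}}

```text
clock: 35.6
position: [498.0, 384.1, 39.8]
ee_rot: [1.0, 0.001, 0.0, -0.0]
contact_force: [-0.9, -1.2, -0.9]
gripper_width: 10.9
grasp_force: 60.7
```

Call:
{"name": "drive_tool", "arguments": {"deltas": [[[0,0,0],[0,0,0]],[[0,0,0],[0,0,0]],[[0,0,0],[0,0,0]],[[0,0,-1],[0,0,0]],[[0,0,-2],[0,0,0]],[[0,0,-3],[0,0,0]],[[0,0,-4],[0,0,0]],[[0,0,-4],[0,0,0]],[[0,0,-4],[0,0,0]],[[0,0,-1],[0,0,0]],[[0,0,0],[0,0,0]]], "claw": 5}}

```text
clock: 36.7
position: [498.7, 384.8, 232.8]
ee_rot: [1.0, 0.001, 0.002, -0.002]
contact_force: [0.5, -0.4, -0.2]
gripper_width: 50.0
grasp_force: 0.0
```

Call:
{"name": "drive_tool", "arguments": {"deltas": [[[0,0,0],[0,0,8.1]],[[0,0,0],[0,0,8.1]],[[0,0,0],[0,0,8.1]],[[0,0,0],[0,0,8.1]],[[0,0,0],[0,0,8.1]],[[0,0,0],[0,0,8.1]],[[0,0,0],[0,0,8.1]],[[0,0,0],[0,0,8.1]],[[0,0,0],[0,0,8.1]],[[0,0,0],[0,0,8.1]],[[0,0,0],[0,0,8.1]],[[0,0,0],[0,0,0]]]}}

```text
clock: 37.9
position: [497.3, 383.4, 227.4]
ee_rot: [0.713, -0.701, -0.0, 0.002]
contact_force: [0.6, -0.5, -0.3]
gripper_width: 49.5
grasp_force: 0.0
```

```bash
python3 - <<'E'
from h import *
w=grab('wrist'); print(rects(w,red(w),35,300)); plan(483.8,-386.1,150,181.1)
E
```

```text
[([314, 206], 501.3, 386.8, 141.4, 136.7, -89.1)]
t 37.95 pos [497.4 383.5 227.7] yang -178.9 tilt [-0.002 -0.002 -1.   ] w 50.1 F [-0.5 -0.3 -0.8] g 0.0 j6 -0.89 | turn 0.01 shift [76.9   2.82  7.93]
```

Call:
{"name": "drive_tool", "arguments": {"deltas": [[[2,0.1,0],[0,0,0]],[[3.5,0.1,0],[0,0,0]],[[3.5,0.1,0],[0,0,0]],[[3.5,0.1,0],[0,0,0]],[[3.5,0.1,0],[0,0,0]],[[3.5,0.1,0],[0,0,0]],[[3.5,0.1,0],[0,0,0]],[[3.5,0.1,0],[0,0,0]],[[3.5,0.1,0],[0,0,0]],[[3.5,0.1,0],[0,0,0]],[[3.5,0.1,0],[0,0,0]],[[3.5,0.1,0],[0,0,0]]]}}

```text
clock: 39.15
position: [492.1, -22.5, 228.8]
ee_rot: [0.714, -0.7, -0.0, 0.0]
contact_force: [-0.2, -0.3, 0.2]
gripper_width: 50.0
grasp_force: 0.0
```

Call:
{"name": "drive_tool", "arguments": {"deltas": [[[3.5,0.2,0],[0,0,0]],[[3.5,0.2,0],[0,0,0]],[[3.5,0.2,0],[0,0,0]],[[3.5,0.2,0],[0,0,0]],[[3.5,0.2,0],[0,0,0]],[[3.5,0.2,0],[0,0,0]],[[3.5,0.2,0],[0,0,0]],[[3.5,0.2,0],[0,0,0]],[[3.5,0,0],[0,0,0]],[[3,0,0],[0,0,0]],[[1.4,0,0],[0,0,0]],[[0,0,0],[0,0,0]]]}}

```text
clock: 40.35
position: [482.2, -381.5, 228.0]
ee_rot: [0.713, -0.701, -0.001, 0.0]
contact_force: [0.5, 0.5, -0.5]
gripper_width: 49.9
grasp_force: 0.0
```

Call:
{"name": "drive_tool", "arguments": {"deltas": [[[0,0,2],[0,0,0]],[[0,0,2],[0,0,0]],[[0,0,3],[0,0,0]],[[0,0,2],[0,0,0]],[[0,0,0],[0,0,0]],[[0,0,0],[0,0,0]]]}}

```text
clock: 40.95
position: [483.2, -379.7, 139.8]
ee_rot: [0.714, -0.7, 0.0, 0.0]
contact_force: [-0.1, 0.5, 0.5]
gripper_width: 49.8
grasp_force: 0.0
```

```bash
python3 - <<'E'
from h import *
plan(483.8,-386.1,16.8,181.1)
w=grab('wrist','w6.png'); h,s,v=hsv(w); print(rects(w,(s<60)&(v>80),12,2000))
t=grab('top'); print(rects(t,red(t),30,100,(120,190,400,350)),rects(t,green(t),36,100,(150,130,400,350)))
E
```

```text
t 40.95 pos [ 483.2 -379.7  139.8] yang -178.9 tilt [-0. -0. -1.] w 49.8 F [-0.1  0.5  0.5] g 0.0 j6 0.42 | turn -0.02 shift [ 0.63 -0.05 12.3 ]
[([16, 432], 803.3, -125.5, 130.5, 51.9, 72.7), ([40, 336], 748.9, -276.1, 98.4, 79.8, 3.9), ([515, 103], 336.8, -479.2, 48.1, 29.3, 89.9), ([317, 218], 483.1, -383.9, 237.7, 164.9, -89.4)]
[([188, 232], 499.4, 381.6, 149.6, 139.4, -89.3)] [([232, 323], 258.8, 253.1, 92.4, 88.5, -88.3), ([340, 184], 634.5, -23.7, 84.0, 44.8, -7.0), ([305, 179], 645.3, 69.8, 84.2, 46.0, -6.4)]
```

View pics/w6.png

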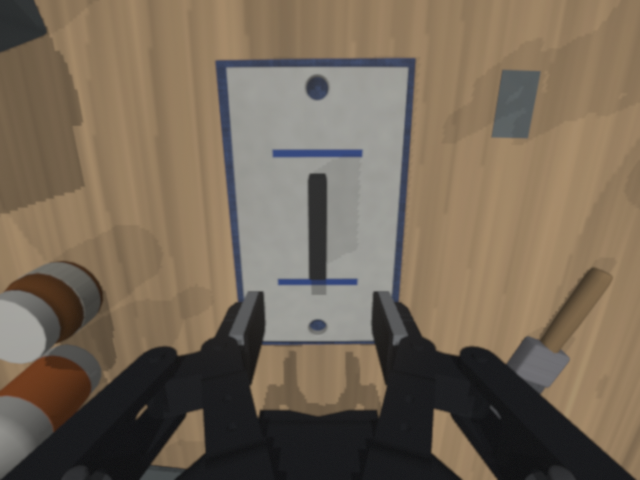

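The cover lies flat and centred on the mat, and the packs still read in place. Grasping the cover.

Call:
{"name": "drive_tool", "arguments": {"deltas": [[[0.6,0,2],[0,0,0]],[[0,0,2],[0,0,0]],[[0,0,2],[0,0,0]],[[0,0,2],[0,0,0]],[[0,0,2],[0,0,0]],[[0,0,1.2],[0,0,0]],[[0,0,0.6],[0,0,0]],[[0,0,0.3],[0,0,0]],[[0,0,0],[0,0,0]]]}}

```text
clock: 41.95
position: [483.3, -386.5, 18.9]
ee_rot: [0.713, -0.701, 0.001, -0.0]
contact_force: [-0.1, -0.1, -0.3]
gripper_width: 49.8
grasp_force: 0.0
```

```bash
python3 - <<'E'
from h import *
plan(483.8,-386.1,16.8,181.1)
E
```

```text
t 41.95 pos [ 483.3 -386.5   18.9] yang -179.0 tilt [ 0.001 -0.001 -1.   ] w 49.8 F [-0.1 -0.1 -0.3] g 0.0 j6 0.43 | turn -0.13 shift [-0.04 -0.05  0.21]
```

Call:
{"name": "drive_tool", "arguments": {"deltas": [[[0,0,0.15],[0,0,0]],[[0,0,0],[0,0,0]],[[0,0,0],[0,0,0]],[[0,0,0],[0,0,0]],[[0,0,0],[0,0,0]],[[0,0,0],[0,0,0]],[[0,0,0],[0,0,0]],[[0,0,0],[0,0,0]],[[0,0,0],[0,0,0]]], "claw": 0}}

```text
clock: 42.85
position: [483.3, -386.5, 17.6]
ee_rot: [0.713, -0.701, 0.001, -0.0]
contact_force: [0.3, 0.6, 5.7]
gripper_width: 12.8
grasp_force: 60.1
```

Call:
{"name": "drive_tool", "arguments": {"deltas": [[[0,0,-0.5],[0,0,0]],[[0,0,-1],[0,0,0]],[[0,0,-2],[0,0,0]],[[0,0,-2.5],[0,0,0]],[[0,0,-2.5],[0,0,0]],[[0,0,-2.5],[0,0,0]],[[0,0,-2.5],[0,0,0]],[[0,0,-2.5],[0,0,0]],[[0,0,-2.5],[0,0,0]],[[0,0,-2],[0,0,0]],[[0,0,-0.7],[0,0,0]],[[0,0,0],[0,0,0]]]}}

```text
clock: 44.05
position: [482.9, -386.3, 229.4]
ee_rot: [0.713, -0.701, 0.001, -0.0]
contact_force: [0.3, -0.0, -2.7]
gripper_width: 12.8
grasp_force: 59.0
```

Call:
{"name": "drive_tool", "arguments": {"deltas": [[[-1,-0.4,0],[0,0,0]],[[-2,-0.8,0],[0,0,0]],[[-2.5,-1,0],[0,0,0]],[[-2.5,-1,0],[0,0,0]],[[-2.5,-1,0],[0,0,0]],[[-2.5,-1,0],[0,0,0]],[[-2.5,-1,0],[0,0,0]],[[-2.5,-1,0],[0,0,0]],[[-2.5,-1,0],[0,0,0]],[[-2.5,-1,0],[0,0,0]],[[-2.5,-1,0],[0,0,0]],[[-2.5,-1,0],[0,0,0]]]}}

```text
clock: 45.25
position: [589.5, -102.6, 226.8]
ee_rot: [0.713, -0.701, -0.001, 0.001]
contact_force: [1.1, -0.9, -3.7]
gripper_width: 13.4
grasp_force: 59.0
```

Call:
{"name": "drive_tool", "arguments": {"deltas": [[[-2.5,-1,0],[0,0,0]],[[-2.5,-1,0],[0,0,0]],[[-2.5,-1,0],[0,0,0]],[[-2.5,-1,0],[0,0,0]],[[-1.5,-0.9,0],[0,0,0]],[[0,0,0],[0,0,1.9]],[[0,0,0],[0,0,1.9]],[[0,0,0],[0,0,1.9]],[[0,0,0],[0,0,1.8]],[[0,0,0],[0,0,0]],[[0,0,0],[0,0,0]]]}}

```text
clock: 46.35
position: [636.9, 11.3, 228.0]
ee_rot: [-0.666, 0.746, 0.0, -0.001]
contact_force: [-0.6, -0.0, -3.4]
gripper_width: 12.9
grasp_force: 58.9
```

```bash
python3 - <<'E'
from h import *
plan(641.9,27.5,80.7,173.5)
E
```

```text
t 46.35 pos [636.9  11.3 228. ] yang 173.5 tilt [-0.002 -0.    -1.   ] w 12.9 F [-0.6 -0.  -3.4] g 58.9 j6 -0.38 | turn -0.01 shift [-1.67 -0.34 14.72]
```

Call:
{"name": "drive_tool", "arguments": {"deltas": [[[-0.7,-0.1,0],[0,0,0]],[[-0.9,-0.2,0],[0,0,0]],[[0,0,1],[0,0,0]],[[0,0,2],[0,0,0]],[[0,0,2],[0,0,0]],[[0,0,2],[0,0,0]],[[0,0,2],[0,0,0]],[[0,0,1.5],[0,0,0]],[[0,0,0.5],[0,0,0]],[[0,0,0],[0,0,0]],[[0,0,0],[0,0,0]]]}}

```text
clock: 47.45
position: [642.7, 27.0, 119.5]
ee_rot: [-0.666, 0.746, -0.0, 0.001]
contact_force: [-0.1, 0.2, -2.1]
gripper_width: 12.9
grasp_force: 58.8
```

```bash
python3 - <<'E'
from h import *
plan(641.9,27.5,80.7,173.5)
w=grab('wrist','w7.png')
E
```

```text
t 47.45 pos [642.7  27.  119.5] yang 173.5 tilt [ 0.001  0.    -1.   ] w 12.9 F [-0.1  0.2 -2.1] g 58.8 j6 -0.41 | turn -0.02 shift [-0.04  0.09  3.88]
```

View pics/w7.png

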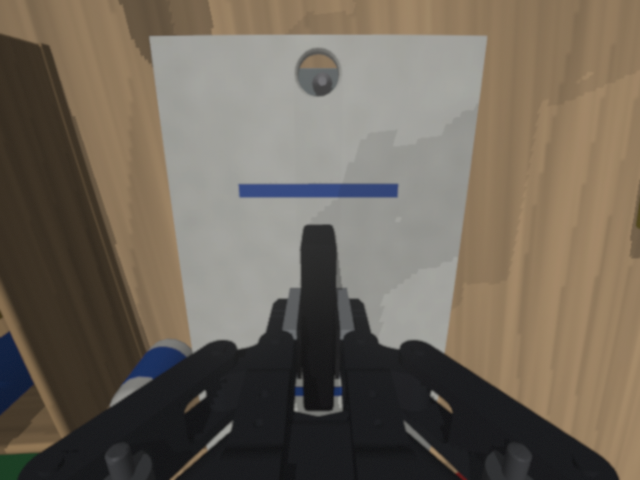

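The pin tip shows inside the near hole at (321,82), with the hole centred at (318,72), as expected from the oblique view. Descending in small steps.

Call:
{"name": "drive_tool", "arguments": {"deltas": [[[0,0.05,0.5],[0,0,0]],[[0,0,0.8],[0,0,0]],[[0,0,0.6],[0,0,0]],[[0,0,0.4],[0,0,0]],[[0,0,0.2],[0,0,0]],[[0,0,0],[0,0,0]]]}}

```text
clock: 48.1
position: [641.4, 26.8, 93.3]
ee_rot: [-0.666, 0.746, 0.0, -0.0]
contact_force: [0.3, -0.2, -2.1]
gripper_width: 12.8
grasp_force: 58.8
```

```bash
python3 - <<'E'
from h import *
plan(641.9,27.5,80.7,173.5)
w=grab('wrist'); print(proj(w,[[630.4,-73.8,90],[652.5,128.8,90]]))
x=w['img'][20:150,240:400,::-1]; cv2.imwrite('pics/w8.png',cv2.resize(x,None,fx=3,fy=3))
E
```

```text
t 48.1 pos [641.4  26.8  93.3] yang 173.5 tilt [-0.001 -0.    -1.   ] w 12.8 F [ 0.3 -0.2 -2.1] g 58.8 j6 -0.41 | turn -0.04 shift [-0.07 -0.05  1.26]
[[318.33763624  71.57580058]
 [320.23577852 455.02186832]]
```

View pics/w8.png

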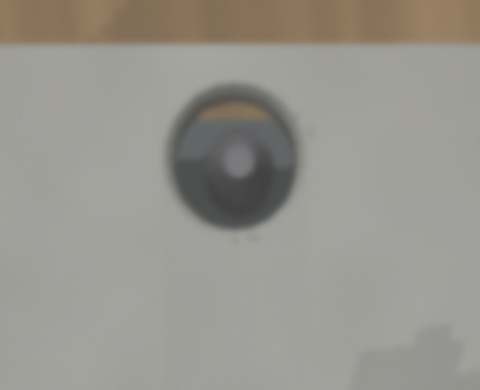

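The pin is now inside the hole and nearly centred. Seating the cover.

Call:
{"name": "drive_tool", "arguments": {"deltas": [[[-0.03,-0.03,0.4],[0,0,0]],[[0,0,0.3],[0,0,0]],[[0,0,0.3],[0,0,0]],[[0,0,0.15],[0,0,0]],[[0,0,0],[0,0,0]],[[0,0,0],[0,0,0]]]}}

```text
clock: 48.75
position: [641.9, 27.2, 82.3]
ee_rot: [-0.666, 0.746, -0.0, -0.0]
contact_force: [0.2, -0.1, -3.2]
gripper_width: 13.0
grasp_force: 58.9
```

Call:
{"name": "drive_tool", "arguments": {"deltas": [[[0,0,0.1],[0,0,0]],[[0,0,0],[0,0,0]],[[0,0,0],[0,0,0]]]}}

```text
clock: 49.05
position: [642.1, 27.2, 81.6]
ee_rot: [-0.666, 0.746, -0.0, 0.0]
contact_force: [0.2, 0.6, -2.0]
gripper_width: 13.0
grasp_force: 59.0
```

Call:
{"name": "drive_tool", "arguments": {"deltas": [[[0,0,0.1],[0,0,0]],[[0,0,0],[0,0,0]],[[0,0,0],[0,0,0]]]}}

```text
clock: 49.35
position: [642.2, 27.2, 81.6]
ee_rot: [-0.666, 0.746, -0.0, 0.0]
contact_force: [-3.5, 1.6, 6.0]
gripper_width: 13.0
grasp_force: 60.1
```

Call:
{"name": "drive_tool", "arguments": {"deltas": [[[0,0,0],[0,0,0]],[[0,0,0],[0,0,0]],[[0,0,0],[0,0,0]],[[0,0,0],[0,0,0]],[[0,0,-1],[0,0,0]],[[0,0,-2],[0,0,0]],[[0,0,-3],[0,0,0]],[[0,0,-3],[0,0,0]],[[0,0,-3],[0,0,0]],[[0,0,-2],[0,0,0]],[[0,0,0],[0,0,0]]], "claw": 6}}

```text
clock: 50.45
position: [643.9, 27.4, 225.3]
ee_rot: [-0.666, 0.746, -0.002, 0.004]
contact_force: [0.0, 0.2, -0.3]
gripper_width: 59.9
grasp_force: 0.0
```

```bash
python3 - <<'E'
from h import *
w=grab('wrist','w9.png'); plan(657.2,167,120,173.5)
print('red95',rects(w,red(w),95,200)); h,s,v=hsv(w); print('cover76',rects(w,(s<60)&(v>90),76,3000))
t=cv2.imread('pics/t2.png')[:,:,::-1].copy()
d=grab('top'); d['img']=t
h,s,v=hsv(d); print('cap150',rects(d,(s<70)&(v>110),150,30,(215,115,258,165)))
E
```

```text
t 50.5 pos [642.6  27.4 222.7] yang 173.5 tilt [ 0.004  0.001 -1.   ] w 60.2 F [ 0.4  0.7 -0.3] g 0.0 j6 -0.41 | turn -0.04 shift [-14.02   0.17  10.29]
red95 [([473, 460], 507.3, 319.8, 88.1, 46.5, -63.0), ([454, 419], 526.7, 251.8, 25.4, 16.7, -0.6), ([323, 363], 657.2, 166.7, 40.3, 36.3, 83.8), ([175, 349], 797.5, 136.6, 29.2, 14.7, 45.5)]
cover76 [([333, 216], 626.1, 39.0, 250.2, 169.5, 83.4)]
cap150 [([234, 137], 724.6, 247.5, 58.1, 55.7, 47.6)]
```

View pics/w9.png

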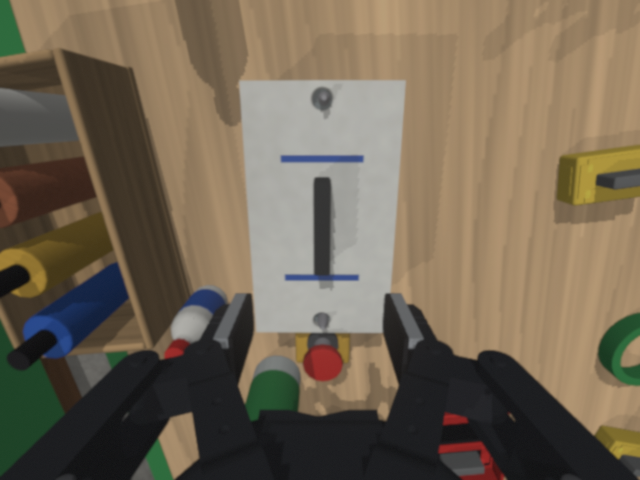

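The cover sits flat with both pins through it, at (322,98) and (321,320). The plunger head is at (323,363), and the spray can clears the gripper by about 18 mm. Moving over the plunger with the fingers shut.

Call:
{"name": "drive_tool", "arguments": {"deltas": [[[-1,0,0],[0,0,0]],[[-2.4,0,0],[0,0,0]],[[-2.5,0.1,0],[0,0,0]],[[-2.5,0.1,0],[0,0,0]],[[-2.5,0.1,0],[0,0,0]],[[-2,0.1,0],[0,0,0]],[[-0.8,0,2],[0,0,0]],[[0,0,3],[0,0,0]],[[0,0,3],[0,0,0]],[[0,0,2],[0,0,0]],[[0,0,0],[0,0,0]],[[0,0,0],[0,0,0]]], "claw": 0}}

```text
clock: 51.75
position: [653.7, 164.0, 120.1]
ee_rot: [-0.666, 0.746, -0.0, -0.001]
contact_force: [-0.4, 0.3, 1.3]
gripper_width: 0.1
grasp_force: 0.0
```

```bash
python3 - <<'E'
from h import *
plan(656,164,75,173.5)
E
```

```text
t 51.75 pos [653.7 164.  120.1] yang 173.5 tilt [-0.001 -0.001 -1.   ] w 0.1 F [-0.4  0.3  1.3] g 0.0 j6 -0.6 | turn -0.01 shift [-0.03 -0.23  4.51]
```

Call:
{"name": "drive_tool", "arguments": {"deltas": [[[0,-0.2,1],[0,0,0]],[[0,0,1],[0,0,0]],[[0,0,0.6],[0,0,0]],[[0,0,0.4],[0,0,0]],[[0,0,0.4],[0,0,0]],[[0,0,0.4],[0,0,0]],[[0,0,0.4],[0,0,0]],[[0,0,0],[0,0,0]],[[0,0,0],[0,0,0]]]}}

```text
clock: 52.65
position: [655.4, 163.5, 79.9]
ee_rot: [-0.666, 0.746, -0.0, 0.0]
contact_force: [-3.6, -0.8, 8.4]
gripper_width: -0.1
grasp_force: 4.0
```

Call:
{"name": "drive_tool", "arguments": {"deltas": [[[0,0,0.3],[0,0,0]],[[0,0,0.3],[0,0,0]],[[0,0,0],[0,0,0]],[[0,0,0],[0,0,0]]]}}

```text
clock: 53.05
position: [655.4, 163.4, 75.1]
ee_rot: [-0.666, 0.746, -0.0, 0.0]
contact_force: [-5.0, -0.0, 11.7]
gripper_width: 0.2
grasp_force: 6.0
```

Call:
{"name": "drive_tool", "arguments": {"deltas": [[[0,0,0.15],[0,0,0]],[[0,0,0],[0,0,0]],[[0,0,0],[0,0,0]]]}}

```text
clock: 53.35
position: [655.4, 163.5, 75.0]
ee_rot: [-0.666, 0.746, -0.001, 0.0]
contact_force: [-8.0, -0.6, 15.7]
gripper_width: 0.2
grasp_force: 8.5
```

It is against its stop: the tip has stopped at 75.0 mm and the force is rising. One small extra press, then back off.

Call:
{"name": "drive_tool", "arguments": {"deltas": [[[0,0,0.1],[0,0,0]],[[0,0,0],[0,0,0]],[[0,0,0],[0,0,0]]]}}

```text
clock: 53.65
position: [655.5, 163.4, 75.0]
ee_rot: [-0.666, 0.746, -0.001, 0.0]
contact_force: [-9.6, -0.1, 21.0]
gripper_width: -0.2
grasp_force: 10.3
```

Call:
{"name": "drive_tool", "arguments": {"deltas": [[[0,0,-0.5],[0,0,0]],[[0,0,-0.5],[0,0,0]],[[0,0,-1],[0,0,0]],[[0,0,-2],[0,0,0]],[[0,0,-3],[0,0,0]],[[0,0,-4],[0,0,0]],[[0,0,-4],[0,0,0]],[[2,0,0],[0,0,0]],[[3,0,0],[0,0,0]],[[3,0,0],[0,0,0]],[[2,0,0],[0,0,0]],[[0,0,0],[0,0,0]]]}}

```text
clock: 54.85
position: [643.7, 61.6, 219.5]
ee_rot: [-0.664, 0.747, 0.0, -0.0]
contact_force: [0.9, 0.8, -0.2]
gripper_width: 0.3
grasp_force: 0.0
```

```bash
python3 - <<'E'
from h import *
plan(640,60,230,173.5)
w=grab('wrist'); print('red95',rects(w,red(w),95,200))
s=grab('side','s9.png')
E
```

```text
t 54.85 pos [643.7  61.6 219.5] yang 173.3 tilt [-0. -0. -1.] w 0.3 F [ 0.9  0.8 -0.2] g 0.0 j6 -0.46 | turn -0.22 shift [ 0.2   0.35 -1.05]
red95 [([493, 385], 487.9, 241.3, 54.1, 19.7, -40.3), ([163, 327], 796.9, 139.3, 31.2, 21.0, 42.1)]
```

View pics/s9.png

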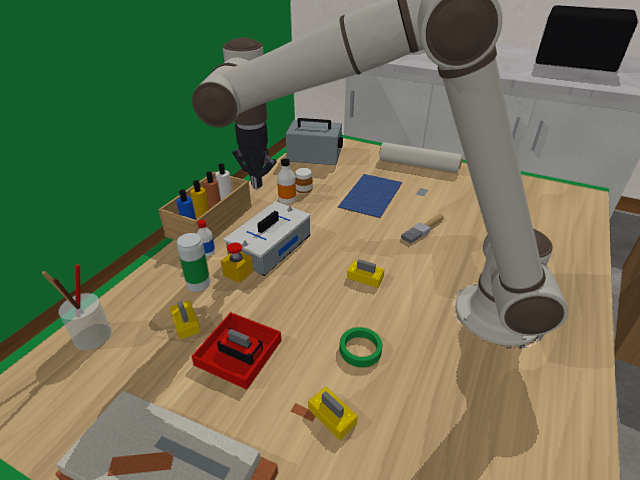

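The side view shows the cover seated at (270,230), the plunger up at (236,249) and the red pack upright in the tray at (239,345). The bystanders are standing and the arm is clear.

```bash
python3 -c "
from bench import arm
print(arm.job_done())"
```

```text
the job is handed in; nothing more can be done
None
```

I handed the job in at about 55 s: both green packs are in the box, the one red pack is in the tray, the cover is back on both pins, and the plunger was pressed to its stop and came back up; nothing was knocked over.

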